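Fold the hold-down flap and shut the battery service case

TASK

Pack up the battery service case: with the fingers, gently push the upright metal flap down until it lies flat over the compartment, and only then push the open lid over until it is fully shut on top of it. Do not pinch or pick up anything, and leave the things in the case and on the bench where they are.

Things in the scene. Friction and masses are not known exactly. Their poses are not given: they have to be found in the camera images.
- case: black service case fixed to the bench, 220 x 220 mm, its rim 100 mm above the bench. Origin: centre of its underside, on the bench. Its z is up; its y points to the side where the lid is hinged (roughly the robot's left); its x runs along both hinges, roughly away from the robot. Walls 5 mm. A cross wall at y = -75 mm, its top at 83 mm, parts a narrow trough (-y side) from the main compartment. No latch has to be worked.
- lid (a joint): angle of the hinged lid: 0 = shut flat on the rim, grows as it opens; it starts at about 1.65 to 1.9, standing open and leaning slightly outwards, end of travel 1.95. Lid: black, 220 x 220 mm, its underside 1 mm and its outer face 13 mm above the hinge line when shut. The stiff hinge holds the lid wherever it is left (1 to 4 N at the free edge moves it), so it does not fall shut by itself and must be pushed all the way.
- lid_hinge (a point): middle of the lid's hinge line, at case x = 0, y = 110 mm, z = 100 mm. Axes of the lid: x along the hinge as the case's x, -y from the hinge to the free edge, z out of the outer face (up when shut).
- lid_edge (a point): middle of the lid's free edge on its outer face, 220 mm from the hinge line
- flap (a joint): angle of the hold-down flap: 0 = folded flat over the main compartment, 15 mm below the rim, grows as it is raised; it starts about upright, 1.4 to 1.62, end of travel 1.65. Flap: flat grey metal panel, 200 mm along its hinge, 150 mm from hinge to free edge, 4 mm thick, with a round black spot 115 mm from the hinge. The stiff hinge holds it wherever it is left (1 N or less at the free edge moves it).
- flap_hinge (a point): middle of the flap's hinge line, along the top of the cross wall: case x = 0, y = -75 mm, z = 85 mm. Axes of the flap: x along the hinge as the case's x, y from the hinge to the free edge, z out of the face that is on top when folded (it faces away from the lid while upright; that face is 4 mm from the hinge line).
- flap_edge (a point): middle of the flap's free edge on the face that is on top when folded, 150 mm from the hinge line
- clamp_in: red-handled battery clamp, 115 x 55 x 18 mm, lying loose inside the main compartment of the case; bystander. Origin: on its underside, at the pivot
- socket: steel wrench socket, 28 mm across, 40 mm tall, standing loose inside the main compartment; bystander. Origin: on its underside, at its centre
- tin: small lidded metal tin, 50 mm across, 55 mm tall, standing loose inside the main compartment; bystander. Origin: on its underside, at its centre
- clamp_out: black-handled battery clamp, 115 x 55 x 18 mm, lying on the bench on the lid-hinge side of the case; bystander. Origin: on its underside, at the pivot
- wrench: steel wrench, 190 mm long, lying on the bench on the same side as the mug, farther out; bystander. Origin: on its underside, near the middle of its length
- mug: white mug, 76 mm across, 85 mm tall, standing on the bench on the side of the case away from the lid hinge, about 200 mm from its centre; bystander. Origin: on its underside, at its centre
- meter: orange hand meter, 80 x 150 x 37 mm, lying on the bench beyond the case; bystander. Origin: on its underside, at its centre
- bottle: white bottle with blue cap, 72 mm across, 180 mm tall, standing on the bench to the left of the case; bystander. Origin: on its underside, at its centre

How it is judged:
By the outcome, as a careful person would: the job done as asked, in the order asked, and still so for the second after the job is handed in, with the robot touching nothing.
It also fails if it takes over 64 s, if anything falls off the work surface, if the arm or the gripper's body presses on something with over 40 N, if the wrist force passes 120 N, or if a joint passes its speed limit or range.

ROBOT

A 7-joint arm with a two-finger parallel gripper is mounted at the origin on the work surface. World frame = base frame: x ahead of the robot, y to its left, z up, the work surface at z = 0. Lengths are in m, angles in rad, forces in N, time in s.
With the tool pointing down it reaches from about 0.4 to 0.85 m from the base axis. Payload 10.4 kg.
Tool frame: the origin (TCP) lies at the very end of the fingers, on their centre line; the grasp point (between the pads) lies 19 mm behind it; x points along the fingers, y is the direction in which the jaws open and shut, and the axes are right-handed (so a half turn about x gives the same grasp; the last joint's range is limited). The gripper opens to 85 mm and grips with 20 to 120 N. Pads are 22 mm wide; open, the fingers measure 114 mm over their backs; the gripper's body (76 mm by 85 mm) begins 54 mm behind the grasp point. The pads swing forward as they close: fully open they stand 13 mm farther back than shut.
Start: joints at [-1.201, 0.332, -0.065, 1.46, 0.022, 1.35, -0.088], TCP at [0.239, 0.577, 0.231] pointing down, gripper open.
Joint ranges: [-2.6, 2.6], [-0.5, 2.12], [-1.47, 1.34], [0.16, 2.42], [-1.27, 4.41], [0.06, 2.06], [-2.6, 2.6]. Speed limits (rad/s): [2.22, 2.22, 2.79, 2.79, 3.14, 3.14, 3.14].

INTERFACE

Orientations are given as a unit quaternion [x, y, z, w].
In Python, from workcell import monitor, camera, ticket, regions_of gives the robot as it stands.
- The arm moves only by the tool step_arm, never from a script. Its argument "increments" is a list of rows, each a list of 5 numbers: the finger opening in m, from 0 to 0.0854, then the shift along the world's x, y, z in m, then the turn about the world's z in rad. A call has 1 to 12 rows; each row shifts and turns the commanded pose from where the row before left it; what a row does not reach is not made up. A row lasts 1/12 s, in which the tool goes at most 41.7 mm and 7.16 degrees, less where a joint would pass 70% of its speed; a pose out of reach is approached as far as the arm can. A call with a gripper value outside its range is refused whole. The fingers move at their own pace and stop on an object; "force" is the grip in N (left out, the last holds). Time passes only in rows, so rows that do not move let the fingers close. It gives the time, the measured TCP pose, the force and the opening at its end, in the units of the state.
- monitor.get_obs(): the state, without advancing time (a new reading comes with each control period).
- camera(name): name is "scene" or "top" or "wrist"; returns a dict with "color" (384x512x3 uint8, red, green, blue), "range_z" (384x512 float32, m along the optical axis (not along the pixel's ray), 0 where there is no reading), "fx", "fy", "cx", "cy" (pixels), "cam_to_world" (4x4, takes a point from camera to world coordinates). Camera axes: x right, y up, looking along -z (the intrinsics and any distortion apply to the point x, -y, -z); pixel columns grow to the right and rows downward; lengths in m; the calibration is good to about 2 mm. A picture is of the moment at which its call begins.
- ticket.hand_in(): hands the job in, once; it reports no verdict.
Trained networks look in a picture, given as the dict that the camera call returned (one of the last four; its "shot" number tells which), for a name from the list of things; names that differ only in an ending like _2 or _b are one class to them, and where a whole thing is asked for, a point or a joint stands for the part that bears it (a point fixed in the world has none). Each returns a list of dicts, best first, with "p" (0 to 1); they miss things now and then, are a little off and sometimes report something else, mostly with a low value. They report only what shows in the picture. A call takes as long as a camera call.
- regions_of(picture, query): "region" (384x512 bool, what is visible of it) and "centre" ([row, column] in pixels, amid what is visible of it).
The state is a dict: "clock": time; "joint_pos": joint angles; "joint_velocities": joint speeds; "tau": joint torques, N m; "position": TCP position; "ee_rot": TCP orientation; "ft_force": force on the tool from outside, world axes, zero at the start; "torque": the same for the moment, N m; "grip_width": opening from 0.0 (shut) to 1.0 (fully open).
Only numpy, scipy, OpenCV 4.12 (cv2) and the standard library are available. Lean on these libraries where they do the work, as an engineer would, in place of code of your own. Each camera call takes 0.05 s, during which the arm holds its last target. There are 200 camera calls.

## Working session

There is one attempt and no reset: what is moved stays moved. The work goes in short steps, Python scripts to look and compute and a tool call to move; the robot and the scene stay as the last step left them, time stands still between calls to the robot, and variables do not carry over. Pictures are saved under pics/ and viewed, about 8 in all and at most 12, crops included, and the job is handed in when it is done.

Besides the shell and the picture viewer there is one more tool, called as name(argument=value, ...), one argument or row to a line, values as JSON. step_arm: Moves the arm, as the interface text tells. Its arguments: {"type":"object","properties":{"increments":{"type":"array"},"force":{"type":"number"}},"required":["increments"]}

```bash
mkdir -p pics; cat > h.py <<'E'
import numpy as np, cv2
from workcell import monitor, camera, ticket, regions_of
def pts(p):
    z=p["range_z"]; r,c=np.indices(z.shape)
    P=np.stack([(c-p["cx"])/p["fx"]*z,-(r-p["cy"])/p["fy"]*z,-z,np.ones_like(z)],-1)
    W=(P@np.array(p["cam_to_world"]).T)[...,:3]; W[z<=0]=np.nan; return W
def save(ps,name): cv2.imwrite(name,cv2.resize(cv2.cvtColor(np.hstack([p["color"] for p in ps]),cv2.COLOR_RGB2BGR),None,fx=.78 if len(ps)>1 else 1.5,fy=.78 if len(ps)>1 else 1.5,interpolation=cv2.INTER_AREA))
E
python3 - <<'E'
from h import *
s,t=camera("scene"),camera("top")
save([s,t],"pics/a.png")
o=monitor.get_obs(); print({k:np.round(o[k],3) for k in("clock","position","ee_rot","grip_width","ft_force")})
for n,p in(("scene",s),("top",t)):
    W=pts(p); print(n,np.round(p["cam_to_world"],2).tolist(),list(p))
    for q in("case","lid","flap","mug","bottle","meter","wrench","clamp_out"):
        for d in regions_of(p,q)[:1]:
            w=W[d["region"]]; w=w[~np.isnan(w[:,0])]
            if len(w)>9: print(q,round(d["p"],2),np.round(d["centre"]),len(w),np.round(np.percentile(w,[3,50,97],axis=0),3).tolist())
E
```

```text
{'clock': np.float64(0.1), 'position': array([0.239, 0.577, 0.231]), 'ee_rot': array([ 0.138,  0.694, -0.138,  0.693]), 'grip_width': np.float64(1.0), 'ft_force': array([-0.625, -1.362,  0.823])}
scene [[-0.57, -0.62, 0.54, 1.22], [0.82, -0.42, 0.39, 0.53], [-0.01, 0.66, 0.75, 0.97], [0.0, 0.0, 0.0, 1.0]] ['color', 'range_z', 'fx', 'fy', 'cx', 'cy', 'cam_to_world', 'shot']
case 0.7 [176. 262.] 7529 [[0.458, -0.058, 0.012], [0.582, 0.016, 0.086], [0.681, 0.212, 0.308]]
lid 0.98 [176. 299.] 1640 [[0.475, 0.143, 0.099], [0.599, 0.195, 0.243], [0.684, 0.218, 0.312]]
flap 0.59 [155. 240.] 1652 [[0.469, -0.046, 0.089], [0.567, -0.033, 0.169], [0.656, -0.022, 0.234]]
mug 0.59 [158. 208.] 534 [[0.516, -0.202, 0.013], [0.57, -0.171, 0.06], [0.59, -0.135, 0.087]]
bottle 0.69 [253. 374.] 1403 [[0.577, 0.373, 0.001], [0.614, 0.409, 0.109], [0.629, 0.438, 0.181]]
meter 0.94 [234. 207.] 1510 [[0.726, -0.078, 0.009], [0.773, -0.002, 0.034], [0.807, 0.064, 0.04]]
wrench 0.5 [166. 187.] 177 [[0.458, -0.275, 0.001], [0.586, -0.243, 0.006], [0.631, -0.22, 0.01]]
clamp_out 0.72 [221. 316.] 351 [[0.499, 
[... 328 characters left out ...]
 0.309]]
lid 0.86 [191. 206.] 5008 [[0.474, 0.144, 0.115], [0.574, 0.183, 0.242], [0.68, 0.214, 0.312]]
flap 0.65 [189. 308.] 297 [[0.474, -0.055, 0.083], [0.569, -0.028, 0.234], [0.656, -0.022, 0.237]]
mug 0.71 [209. 355.] 1166 [[0.496, -0.203, 0.0], [0.554, -0.173, 0.026], [0.589, -0.131, 0.087]]
bottle 0.75 [189. 120.] 1090 [[0.563, 0.367, 0.02], [0.59, 0.387, 0.122], [0.625, 0.419, 0.182]]
meter 0.86 [125. 289.] 1745 [[0.726, -0.081, 0.024], [0.763, -0.014, 0.035], [0.803, 0.056, 0.042]]
wrench 0.91 [207. 384.] 603 [[0.463, -0.276, 0.0], [0.553, -0.252, 0.007], [0.633, -0.223, 0.011]]
clamp_out 0.32 [207. 355.] 1096 [[0.493, -0.202, 0.002], [0.553, -0.172, 0.031], [0.589, -0.131, 0.086]]
```

View pics/a.png

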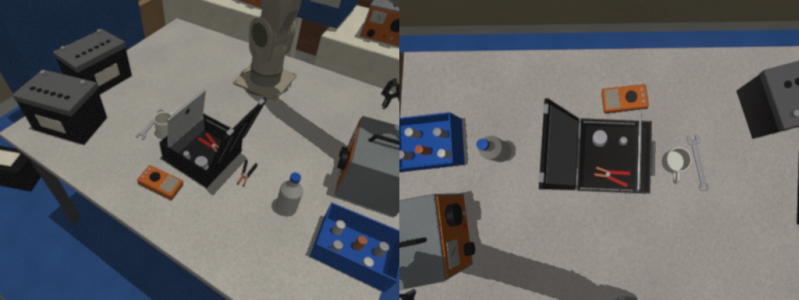

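```bash
python3 - <<'E'
from h import *
from scipy.spatial.transform import Rotation as R
s,t=camera("scene"),camera("top")
for n,p in(("scene",s),("top",t)):
    W=pts(p)
    for q in("flap","lid"):
        d=regions_of(p,q)[0]; m=cv2.erode(d["region"].astype(np.uint8),np.ones((3,3)) if q=="lid" or n=="scene" else np.ones((1,1)))>0
        w=W[m]; w=w[np.isfinite(w[:,0])&(w[:,2]>.105)]
        for _ in range(6):
            c=np.median(w,0) if _==0 else w.mean(0); v=np.linalg.svd(w-c,full_matrices=False)[2][2]; e=abs((w-c)@v); w=w[e<max(.003,2*np.median(e))]
        v*=np.sign(v[1]); print(n,q,len(w),"c",c.round(4),"n",v.round(4),"yaw",np.degrees(np.arctan2(-v[0],v[1])).round(2),"elev",v[2].round(3),np.round([w.min(0),w.max(0)],3).tolist())
    # rim points
    m=np.isfinite(W[...,0])&(abs(W[...,2]-.1)<.006)&(W[...,0]>.43)&(W[...,0]<.71)&(W[...,1]>-.12)&(W[...,1]<.17)
    w=W[m][:,:2].astype(np.float32); r=cv2.minAreaRect(w); print("rim",len(w),r, np.percentile(w,[1,99],axis=0).round(3).tolist())
print(R.from_quat(monitor.get_obs()["ee_rot"]).as_matrix().round(3).tolist())
big=cv2.resize(cv2.cvtColor(t["color"][110:270,160:420],cv2.COLOR_RGB2BGR),None,fx=3,fy=3,interpolation=cv2.INTER_CUBIC); cv2.imwrite("pics/b.png",big)
E
```

```text
Traceback (most recent call last):
IndexError: list index out of range
```

Detector missed once; I'll select by geometry instead.

```bash
cat >> h.py <<'E'
def fit(p,box,q=""):
    W=pts(p); lo,hi=np.array(box).T
    w=W[np.isfinite(W[...,0])]; w=w[((w>lo)&(w<hi)).all(1)]
    if len(w)<20: print(q,"few",len(w)); return
    for i in range(8):
        c=np.median(w,0) if i==0 else w.mean(0); v=np.linalg.svd(w-c,full_matrices=False)[2][2]; e=abs((w-c)@v); w=w[e<max(.003,2*np.median(e))]
    v=v*np.sign(v[1]); print(q,len(w),"c",c.round(4),"n",v.round(4),"yaw",np.degrees(np.arctan2(-v[0],v[1])).round(2),np.round([w.min(0),w.max(0)],3).tolist())
E
python3 - <<'E'
from h import *
from scipy.spatial.transform import Rotation as R
s,t=camera("scene"),camera("top")
for n,p in(("scene",s),("top",t)):
    W=pts(p)
    fit(p,[(.43,.72),(-.07,.03),(.11,.3)],n+" flap")
    fit(p,[(.43,.72),(.12,.25),(.125,.33)],n+" lid")
    m=np.isfinite(W[...,0])&(abs(W[...,2]-.1)<.006)&(W[...,0]>.43)&(W[...,0]<.71)&(W[...,1]>-.12)&(W[...,1]<.17)
    w=W[m][:,:2].astype(np.float32); r=cv2.minAreaRect(w); print("rim",len(w),r, np.percentile(w,[1,99],axis=0).round(3).tolist())
print(R.from_quat(monitor.get_obs()["ee_rot"]).as_matrix().round(3).tolist())
big=cv2.resize(cv2.cvtColor(t["color"][110:270,160:420],cv2.COLOR_RGB2BGR),None,fx=3,fy=3,interpolation=cv2.INTER_CUBIC); cv2.imwrite("pics/b.png",big)
E
```

```text
scene flap 1401 c [ 0.5674 -0.032   0.177 ] n [ 0.0565  0.9895 -0.1329] yaw -3.27 [[0.461, -0.048, 0.11], [0.663, -0.018, 0.237]]
scene lid 1103 c [0.5884 0.1934 0.233 ] n [ 0.0576  0.957  -0.2843] yaw -3.44 [[0.466, 0.155, 0.125], [0.686, 0.222, 0.313]]
rim 467 ((0.5650673508644104, 0.03856755793094635), (0.23518450558185577, 0.2259494662284851), 86.40879821777344) [[0.452, -0.083], [0.682, 0.159]]
top flap 287 c [ 0.5643 -0.0273  0.234 ] n [ 0.0602  0.9965 -0.0576] yaw -3.46 [[0.466, -0.035, 0.209], [0.664, -0.019, 0.238]]
top lid 4139 c [0.5753 0.1806 0.2344] n [ 0.0554  0.9534 -0.2966] yaw -3.32 [[0.469, 0.142, 0.125], [0.687, 0.213, 0.319]]
rim 939 ((0.5696749687194824, 0.029862158000469208), (0.22769223153591156, 0.22062040865421295), 86.69799041748047) [[0.455, -0.084], [0.683, 0.145]]
[[0.0, 0.383, 0.924], [0.0, 0.924, -0.383], [-1.0, 0.0, -0.0]]
```

View pics/b.png

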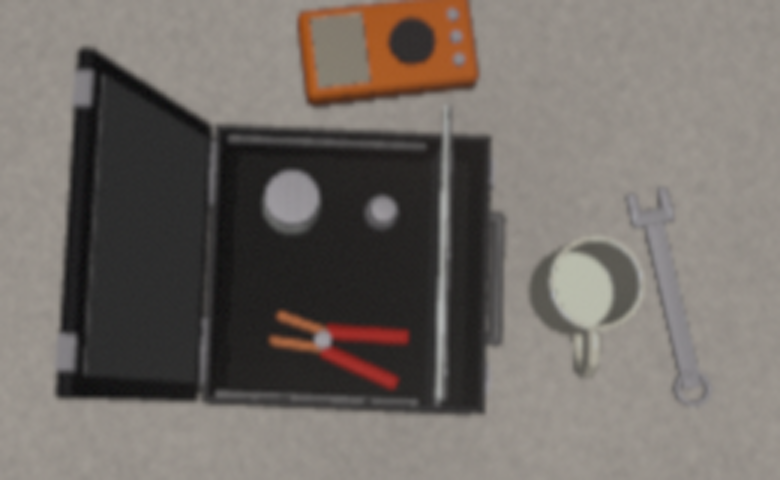

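step_arm(
  increments=[
    [0, 0, 0, 0.02, 0],
    [0, 0, 0, 0.03, 0],
    [0, 0, 0, 0.03, 0],
    [0, 0, 0, 0.03, 0],
    [0, 0, 0, 0.03, 0],
    [0, 0, 0, 0.03, 0],
    [0, 0, 0, 0.03, 0],
    [0, 0, 0, 0.02, 0],
  ],
  force=40,
)

```text
clock: 1.82
position: [0.2392, 0.5774, 0.4546]
ee_rot: [0.139, 0.693, -0.137, 0.694]
ft_force: [-1.0, 0.6, -0.3]
grip_width: -0.001
```

step_arm(
  increments=[
    [0, 0.014, -0.03, 0, 0.03],
    [0, 0.014, -0.03, 0, 0.03],
    [0, 0.014, -0.03, 0, 0.03],
    [0, 0.014, -0.03, 0, 0.03],
    [0, 0.014, -0.03, 0, 0.03],
    [0, 0.014, -0.03, 0, 0.03],
    [0, 0.014, -0.03, 0, 0.03],
    [0, 0.014, -0.03, 0, 0.03],
    [0, 0.014, -0.03, 0, 0.03],
    [0, 0.014, -0.03, 0, 0.03],
    [0, 0.014, -0.03, 0, 0.03],
    [0, 0.014, -0.03, 0, 0],
  ],
)

```text
clock: 2.82
position: [0.4076, 0.2157, 0.4516]
ee_rot: [0.022, 0.707, -0.021, 0.707]
ft_force: [0.2, 0.4, -0.3]
grip_width: 0.001
```

step_arm(
  increments=[
    [0, 0.0145, -0.03, 0, 0],
    [0, 0.0145, -0.03, 0, 0],
    [0, 0.0145, -0.03, 0, 0],
    [0, 0.0145, -0.03, 0, 0],
    [0, 0.0145, -0.03, 0, 0],
    [0, 0.0145, -0.03, 0, 0],
    [0, 0.0145, -0.03, 0, 0],
    [0, 0.0145, -0.03, 0, 0],
    [0, 0.0145, -0.03, 0, 0],
    [0, 0.0145, -0.03, 0, 0],
    [0, 0.0145, -0.025, 0, 0],
    [0, 0, 0, 0, 0],
  ],
)

```text
clock: 3.82
position: [0.5674, -0.1129, 0.4503]
ee_rot: [0.023, 0.707, -0.025, 0.706]
ft_force: [-0.2, -0.9, -0.3]
grip_width: -0.002
```

step_arm(
  increments=[
    [0, 0, 0, -0.02, 0],
    [0, 0, 0, -0.03, 0],
    [0, 0, 0, -0.03, 0],
    [0, 0, 0, -0.03, 0],
    [0, 0, 0, -0.03, 0],
    [0, 0, 0, -0.03, 0],
    [0, 0, 0, -0.03, 0],
    [0, 0, 0, -0.03, 0],
    [0, 0, 0, -0.01, 0],
    [0, 0, 0, 0, 0],
  ],
)

```text
clock: 4.65
position: [0.5654, -0.107, 0.2092]
ee_rot: [0.022, 0.708, -0.022, 0.705]
ft_force: [-0.3, 0.2, 0.5]
grip_width: -0.001
```

```bash
python3 - <<'E'
from h import *
s,t=camera("scene"),camera("top")
save([s,t],"pics/c.png"); print(monitor.get_obs()["position"],monitor.get_obs()["ft_force"])
E
```

```text
[ 0.56727133 -0.10760665  0.2127496 ] [ 0.62116855 -0.03017528  0.46825801]
```

View pics/c.png

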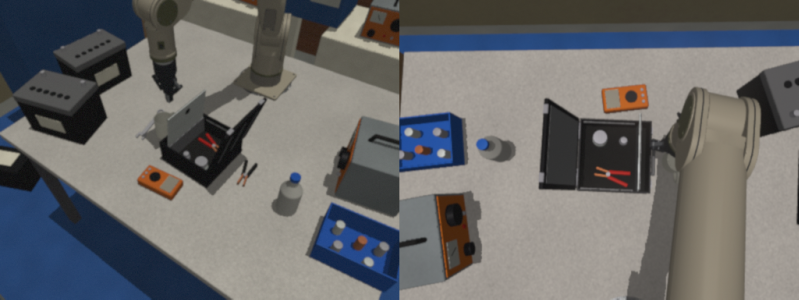

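step_arm(
  increments=[
    [0, 0, 0.013, 0, 0],
    [0, 0, 0.013, 0, 0],
    [0, 0, 0.012, 0, 0],
    [0, 0, 0.008, 0, 0],
    [0, 0, 0.006, 0, 0],
    [0, 0, 0.006, 0, 0],
    [0, 0, 0.006, 0, 0],
    [0, 0, 0.006, -0.001, 0],
    [0, 0, 0.006, -0.001, 0],
    [0, 0, 0.006, -0.002, 0],
    [0, 0, 0.006, -0.002, 0],
    [0, 0, 0.002, -0.001, 0],
  ],
)

```text
clock: 5.75
position: [0.5666, -0.0163, 0.2039]
ee_rot: [0.022, 0.707, -0.022, 0.707]
ft_force: [0.1, -0.7, 1.4]
grip_width: 0.002
```

```bash
python3 - <<'E'
from h import *
s=camera("scene")
fit(s,[(.43,.72),(-.06,.06),(.11,.3)],"flap"); print(monitor.get_obs()["position"],monitor.get_obs()["ft_force"])
cv2.imwrite("pics/d.png",cv2.resize(cv2.cvtColor(s["color"][60:260,160:380],cv2.COLOR_RGB2BGR),None,fx=3,fy=3))
E
```

```text
flap 838 c [ 0.5689 -0.013   0.1746] n [ 0.0549  0.9434 -0.3272] yaw -3.33 [[0.462, -0.041, 0.11], [0.666, 0.013, 0.259]]
[ 0.56650758 -0.01631875  0.20373464] [-0.16435984 -0.06849943 -0.53683105]
```

View pics/d.png

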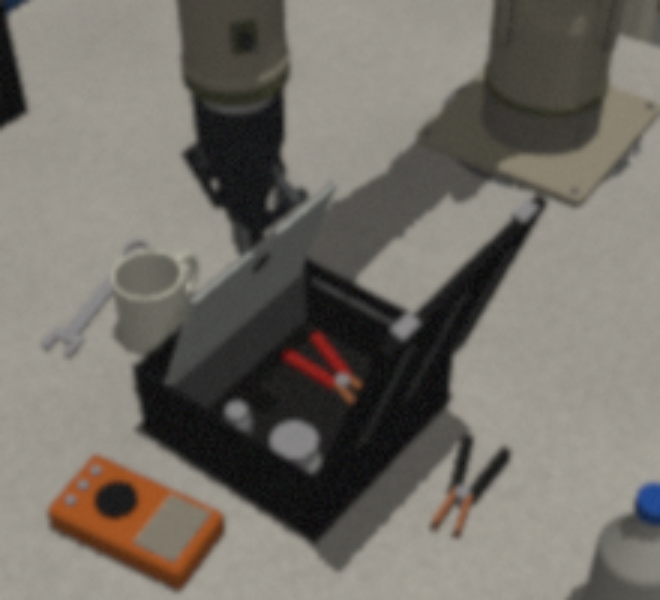

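step_arm(
  increments=[
    [0, 0, 0.0075, -0.0035, 0],
    [0, 0, 0.0075, -0.0035, 0],
    [0, 0.001, 0.0075, -0.0035, 0],
    [0, 0, 0.0067, -0.005, 0],
    [0, 0.001, 0.0067, -0.005, 0],
    [0, 0, 0.0067, -0.005, 0],
    [0, 0.001, 0.0056, -0.0062, 0],
    [0, 0, 0.0056, -0.0062, 0],
    [0, 0.001, 0.0056, -0.0062, 0],
    [0, 0, 0.0042, -0.0072, 0],
    [0, 0, 0.0042, -0.0072, 0],
    [0, 0, 0.0042, -0.0072, 0],
  ],
)

```text
clock: 6.8
position: [0.5707, 0.0547, 0.1378]
ee_rot: [0.022, 0.707, -0.022, 0.707]
ft_force: [0.5, -1.0, 0.4]
grip_width: -0.001
```

step_arm(
  increments=[
    [0, 0, 0.0027, -0.0079, 0],
    [0, 0, 0.0027, -0.0079, 0],
    [0, 0, 0.0027, -0.0079, 0],
    [0, 0, 0.001, -0.007, 0],
    [0, 0, 0.001, -0.006, 0],
    [0, 0, 0, -0.005, 0],
    [0, 0, 0, -0.004, 0],
    [0, 0, 0, 0, 0],
    [0, 0, 0, 0, 0],
  ],
)

```text
clock: 7.55
position: [0.5707, 0.0642, 0.0929]
ee_rot: [0.022, 0.707, -0.022, 0.707]
ft_force: [0.4, 0.1, -0.1]
grip_width: 0.003
```

step_arm(
  increments=[
    [0, 0, 0, -0.002, 0],
    [0, 0, 0, -0.002, 0],
    [0, 0, 0, 0, 0],
    [0, 0, 0, 0, 0],
  ],
)

```text
clock: 7.88
position: [0.571, 0.0645, 0.0892]
ee_rot: [0.022, 0.707, -0.022, 0.707]
ft_force: [1.2, -1.0, 0.9]
grip_width: -0.004
```

step_arm(
  increments=[
    [0, 0, 0, -0.0015, 0],
    [0, 0, 0, -0.0015, 0],
    [0, 0, 0, 0, 0],
    [0, 0, 0, 0, 0],
  ],
)

```text
clock: 8.22
position: [0.5713, 0.0645, 0.0887]
ee_rot: [0.023, 0.706, -0.022, 0.707]
ft_force: [-11.1, -2.0, 28.4]
grip_width: 0.001
```

step_arm(
  increments=[
    [0, 0, 0, 0.01, 0],
    [0, 0, 0, 0.02, 0],
    [0, 0, 0, 0.03, 0],
    [0, 0, 0, 0.03, 0],
    [0, 0, 0, 0.03, 0],
    [0, 0, 0, 0.03, 0],
    [0, 0, 0, 0.03, 0],
    [0, 0, 0, 0.03, 0],
    [0, 0, 0, 0.03, 0],
    [0, 0, 0, 0.03, 0],
    [0, 0, 0, 0.03, 0],
    [0, 0, 0, 0.03, 0],
  ],
)

```text
clock: 9.22
position: [0.5703, 0.0644, 0.4175]
ee_rot: [0.022, 0.707, -0.022, 0.707]
ft_force: [0.8, 0.5, -0.2]
grip_width: -0.0
```

step_arm(
  increments=[
    [0, 0, 0.02, 0.02, 0],
    [0, 0, 0.03, 0, 0],
    [0, 0, 0.03, 0, 0],
    [0, 0, 0.03, 0, 0],
    [0, 0, 0.03, 0, 0],
    [0, 0, 0.03, 0, 0],
    [0, 0, 0.03, 0, 0],
    [0, 0, 0.01, 0, 0],
    [0, 0, 0, 0, 0],
  ],
)

```text
clock: 9.97
position: [0.5698, 0.278, 0.4345]
ee_rot: [0.02, 0.708, -0.021, 0.706]
ft_force: [-1.5, 0.2, -0.7]
grip_width: -0.002
```

```bash
python3 - <<'E'
from h import *
s,t=camera("scene"),camera("top")
save([s,t],"pics/e.png"); print(monitor.get_obs()["position"],monitor.get_obs()["ft_force"])
for p in(s,t):
    W=pts(p); w=W[np.isfinite(W[...,0])]; w=w[(w[:,0]>.49)&(w[:,0]<.65)&(w[:,1]>-.03)&(w[:,1]<.1)&(w[:,2]<.13)]
    A=np.c_[w[:,:2]-[.565,-.044],np.ones(len(w))]; k=np.linalg.lstsq(A,w[:,2],rcond=None)[0]
    print(len(w),"slope x,y, z at hinge",k.round(4),"z range",np.percentile(w[:,2],[1,50,99]).round(4))
    fit(p,[(.43,.72),(.14,.25),(.125,.33)],"lid")
E
```

```text
[0.57091188 0.27369496 0.43572322] [-0.562403   -0.1348236  -0.06184367]
1915 slope x,y, z at hinge [-0.0214 -0.1193  0.0949] z range [0.0132 0.0887 0.0926]
lid 1085 c [0.5875 0.1935 0.2328] n [ 0.0571  0.9569 -0.2848] yaw -3.41 [[0.465, 0.155, 0.126], [0.686, 0.224, 0.314]]
3645 slope x,y, z at hinge [0.0008 0.0021 0.0895] z range [0.0856 0.0896 0.0937]
lid 4154 c [0.5754 0.1806 0.2345] n [ 0.0555  0.9534 -0.2966] yaw -3.33 [[0.469, 0.142, 0.125], [0.689, 0.213, 0.317]]
```

View pics/e.png

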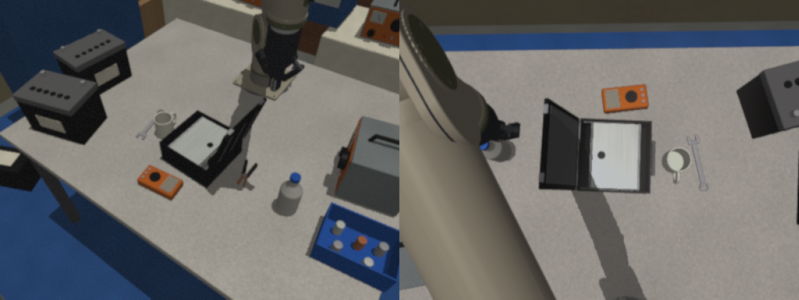

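step_arm(
  increments=[
    [0, 0, 0, -0.02, 0],
    [0, 0, 0, -0.03, 0],
    [0, 0, 0, -0.03, 0],
    [0, 0, 0, -0.03, 0],
    [0, 0, 0, -0.025, 0],
    [0, 0, 0, -0.01, 0],
    [0, 0, 0, 0, 0],
  ],
)

```text
clock: 10.65
position: [0.5702, 0.2725, 0.2892]
ee_rot: [0.022, 0.708, -0.024, 0.706]
ft_force: [-0.7, -0.3, 0.8]
grip_width: 0.001
```

step_arm(
  increments=[
    [0, 0, -0.012, 0, 0],
    [0, 0, -0.012, 0, 0],
    [0, 0, -0.008, 0, 0],
    [0, 0, -0.006, 0, 0],
    [0, 0, -0.006, 0, 0],
    [0, 0, -0.006, 0, 0],
    [0, 0, -0.006, 0, 0],
    [0, 0, -0.006, 0, 0],
    [0, 0, -0.006, 0, 0],
    [0, 0, -0.006, 0, 0],
    [0, 0, -0.006, 0, 0],
    [0, 0, 0, 0, 0],
  ],
)

```text
clock: 11.65
position: [0.5708, 0.1931, 0.2912]
ee_rot: [0.023, 0.707, -0.023, 0.707]
ft_force: [0.2, 2.3, 1.0]
grip_width: 0.001
```

```bash
python3 - <<'E'
from h import *
s,t=camera("scene"),camera("top")
print(monitor.get_obs()["position"],monitor.get_obs()["ft_force"])
for p in(s,t): fit(p,[(.43,.72),(.09,.25),(.125,.33)],"lid")
E
```

```text
[0.57071786 0.19345637 0.29061867] [0.04487458 1.69406743 0.42907498]
lid 1649 c [0.6015 0.1664 0.221 ] n [ 0.0605  0.9912 -0.1179] yaw -3.49 [[0.467, 0.149, 0.125], [0.685, 0.183, 0.326]]
lid 1244 c [0.6117 0.1523 0.2229] n [ 0.0539  0.9909 -0.1234] yaw -3.11 [[0.483, 0.137, 0.125], [0.686, 0.167, 0.327]]
```

step_arm(
  increments=[
    [0, 0, -0.008, 0, 0],
    [0, -0.001, -0.008, 0, 0],
    [0, 0, -0.008, 0, 0],
    [0, 0, -0.008, 0, 0],
    [0, -0.001, -0.008, 0, 0],
    [0, 0, -0.008, 0, 0],
    [0, 0, -0.008, 0, 0],
    [0, -0.001, -0.008, -0.001, 0],
    [0, 0, -0.009, -0.002, 0],
    [0, 0, -0.009, -0.002, 0],
    [0, 0, -0.009, -0.003, 0],
    [0, 0, 0, 0, 0],
  ],
)

```text
clock: 12.75
position: [0.5677, 0.1004, 0.2824]
ee_rot: [0.023, 0.707, -0.024, 0.707]
ft_force: [-0.6, -0.2, 0.2]
grip_width: 0.001
```

step_arm(
  increments=[
    [0, 0, -0.0088, -0.0035, 0],
    [0, -0.001, -0.0088, -0.0035, 0],
    [0, 0, -0.0088, -0.0035, 0],
    [0, 0, -0.0088, -0.004, 0],
    [0, -0.001, -0.0078, -0.0054, 0],
    [0, 0, -0.0078, -0.0054, 0],
    [0, 0, -0.0078, -0.0054, 0],
    [0, -0.001, -0.0078, -0.0054, 0],
    [0, 0, -0.0066, -0.0069, 0],
    [0, 0, -0.0066, -0.0069, 0],
    [0, 0, -0.0066, -0.0069, 0],
    [0, 0, -0.0066, -0.0069, 0],
  ],
)

```text
clock: 13.75
position: [0.5644, 0.0101, 0.2183]
ee_rot: [0.022, 0.707, -0.022, 0.706]
ft_force: [-1.7, 2.1, 2.1]
grip_width: 0.005
```

```bash
python3 - <<'E'
from h import *
s=camera("scene")
print(monitor.get_obs()["position"],monitor.get_obs()["ft_force"])
cv2.imwrite("pics/f.png",cv2.resize(cv2.cvtColor(s["color"][60:260,160:380],cv2.COLOR_RGB2BGR),None,fx=3,fy=3))
E
```

```text
[0.56388803 0.00855951 0.21697898] [-0.58967605 -0.40624458  0.21509182]
```

View pics/f.png

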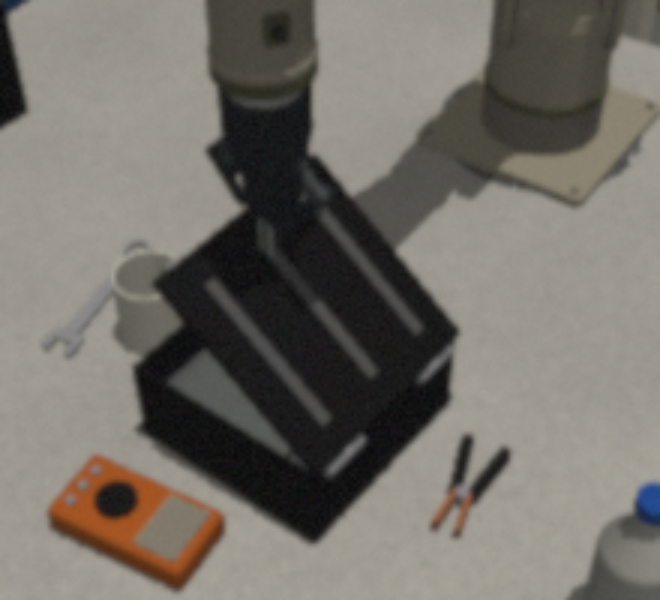

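The lid follows the finger at about 0.6 rad, and the flap still lies flat beneath it. I'll continue along the arc.

step_arm(
  increments=[
    [0, 0, -0.005, -0.008, 0],
    [0, -0.001, -0.005, -0.008, 0],
    [0, 0, -0.005, -0.008, 0],
    [0, 0, -0.005, -0.008, 0],
    [0, 0, -0.0034, -0.0088, 0],
    [0, 0, -0.0034, -0.0088, 0],
    [0, 0, -0.0034, -0.0088, 0],
    [0, 0, -0.0034, -0.0088, 0],
    [0, 0, -0.002, -0.008, 0],
    [0, 0, -0.002, -0.008, 0],
    [0, 0, -0.001, -0.008, 0],
    [0, 0, -0.001, -0.006, 0],
  ],
)

```text
clock: 14.8
position: [0.5636, -0.0291, 0.121]
ee_rot: [0.022, 0.707, -0.022, 0.707]
ft_force: [-1.6, 0.6, 2.1]
grip_width: 0.0
```

step_arm(
  increments=[
    [0, 0, 0, -0.003, 0],
    [0, 0, 0, -0.002, 0],
    [0, 0, 0, 0, 0],
    [0, 0, 0, 0, 0],
  ],
)

```text
clock: 15.13
position: [0.5639, -0.0286, 0.1171]
ee_rot: [0.022, 0.707, -0.022, 0.707]
ft_force: [1.0, -0.9, 0.3]
grip_width: -0.002
```

step_arm(
  increments=[
    [0, 0, 0, -0.002, 0],
    [0, 0, 0, -0.002, 0],
    [0, 0, 0, 0, 0],
    [0, 0, 0, 0, 0],
  ],
)

```text
clock: 15.47
position: [0.564, -0.0288, 0.1132]
ee_rot: [0.022, 0.707, -0.022, 0.707]
ft_force: [1.1, -1.0, 1.1]
grip_width: -0.002
```

step_arm(
  increments=[
    [0, 0, 0, -0.001, 0],
    [0, 0, 0, -0.001, 0],
    [0, 0, 0, 0, 0],
    [0, 0, 0, 0, 0],
  ],
)

```text
clock: 15.8
position: [0.5641, -0.0288, 0.113]
ee_rot: [0.023, 0.706, -0.022, 0.707]
ft_force: [-7.9, -0.2, 22.0]
grip_width: -0.0
```

Firm stop at z = 0.113, as expected for a shut lid. I'll back off straight up, then move away to check.

step_arm(
  increments=[
    [0, 0, 0, 0.01, 0],
    [0, 0, 0, 0.02, 0],
    [0, 0, 0, 0.03, 0],
    [0, 0, 0, 0.03, 0],
    [0, 0, 0, 0.03, 0],
    [0, 0, 0, 0.03, 0],
    [0, 0, 0, 0.03, 0],
    [0, 0, 0, 0.03, 0],
    [0, 0, 0, 0.03, 0],
    [0, 0, 0, 0.02, 0],
  ],
)

```text
clock: 16.63
position: [0.5639, -0.0289, 0.3741]
ee_rot: [0.022, 0.706, -0.022, 0.708]
ft_force: [0.3, 0.1, -0.7]
grip_width: -0.001
```

step_arm(
  increments=[
    [0, 0, 0.03, 0, 0],
    [0, 0, 0.03, 0, 0],
    [0, 0, 0.03, 0, 0],
    [0, 0, 0.03, 0, 0],
    [0, 0, 0.03, 0, 0],
    [0, 0, 0.03, 0, 0],
    [0, 0, 0.03, 0, 0],
    [0, 0, 0.03, 0, 0],
    [0, 0, 0.03, 0, 0],
    [0, 0, 0.03, 0, 0],
    [0, 0, 0, 0, 0],
  ],
)

```text
clock: 17.55
position: [0.5616, 0.2786, 0.3694]
ee_rot: [0.02, 0.708, -0.019, 0.706]
ft_force: [0.5, 1.0, -0.3]
grip_width: 0.005
```

```bash
python3 - <<'E'
from h import *
s,t=camera("scene"),camera("top")
save([s,t],"pics/g.png"); o=monitor.get_obs(); print(o["clock"],o["position"],o["ft_force"])
for p in(s,t):
    W=pts(p); w=W[np.isfinite(W[...,0])]; w=w[(w[:,0]>.49)&(w[:,0]<.65)&(w[:,1]>-.06)&(w[:,1]<.13)&(w[:,2]<.2)]
    A=np.c_[w[:,:2]-[.575,.141],np.ones(len(w))]; k=np.linalg.lstsq(A,w[:,2],rcond=None)[0]
    print(len(w),"slope x,y, z at hinge",k.round(4),"z",np.percentile(w[:,2],[1,50,99]).round(4))
    for q in("mug","meter","wrench","bottle","clamp_out"):
        for d in regions_of(p,q)[:1]:
            v=W[d["region"]]; v=v[np.isfinite(v[:,0])]; print(q,round(d["p"],2),np.median(v,0).round(3))
E
```

```text
17.65 [0.5631894  0.27250704 0.37028664] [ 0.8801464  -1.20394812  0.88056225]
2764 slope x,y, z at hinge [-0.0007  0.0002  0.113 ] z [0.1091 0.113  0.117 ]
mug 0.75 [ 0.548 -0.168  0.059]
meter 0.57 [0.771 0.001 0.034]
bottle 0.68 [0.615 0.408 0.111]
clamp_out 0.57 [0.549 0.222 0.017]
5584 slope x,y, z at hinge [0.0003 0.0006 0.1139] z [0.11   0.1138 0.1179]
mug 0.89 [ 0.554 -0.173  0.029]
meter 0.84 [ 0.763 -0.012  0.035]
wrench 0.78 [ 0.547 -0.252  0.007]
clamp_out 0.74 [0.546 0.218 0.018]
```

View pics/g.png

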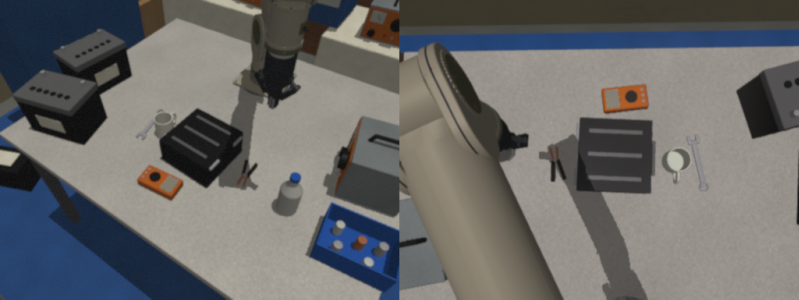

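The lid is shut flat (slope under 0.001, z 0.113), the bystanders haven't moved, and the arm is clear.

```bash
python3 -c "
from h import *
print(ticket.hand_in())"
```

```text
the job is handed in; nothing more can be done
None
```

The case is packed and handed in at about 18 s. With the fingers shut, I pushed the flap down flat first, then pushed the lid over until it was fully shut.

- **Flap:** the top camera showed it lying level (slope 0.002) at z 0.0895 m, against an expected 0.089 m. The scene camera's numeric check disagreed, with a slope of -0.12. Its sample box probably took in points that were not on the flap, because its median height was right and the picture shows the flap flat.
- **Lid:** both cameras showed it level (slope under 0.001) at 0.113 to 0.114 m, against an expected 0.113 m.
- **Forces:** the highest readings were about 30 N at the flap and 23 N at the lid. Both came from the fingertips at the final press; I only read the force at the end of each move.
- **Bystanders:** the mug, meter, bottle, wrench and outer clamp were where they started, within the measuring noise. The clamp, socket and tin inside the case are hidden under the flap and lid, so I could not check them at the end.
- **Arm:** it finished clear of everything.

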